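# Snap the retaining clip onto the condiment turntable's spindle

### The job

The orange spring clip belongs on the steel spindle in the middle of the round wooden condiment turntable. Pick it up by its upright tab, lay it flat on the spindle's washer and push it sideways into the groove under the spindle's head until it snaps fully home round the spindle, then let go. The washer's height is not known beforehand, so feel for it, never press the clip against the spindle or washer with more than 30 N, and leave the sugar bowl, salt shaker, cup and cream portion where they are.

Things in the scene. Friction and masses are not known exactly. Their poses are not given: they have to be found in the camera images.
- clip_tab (a point): Centre of the upright tab (22 mm along x, 14 mm along y, 36 mm high) of the loose orange spring clip, which lies flat, tab up: 8 mm plate, 45 to 75 g. x points out of its open mouth, z up. The point is 26 mm above the clip's underside and 30.5 mm behind (-x of) its seat centre. Grip across the 14 mm; 60 N holds it well.
- clip_seat (a point): Centre of the clip's seat, 4 mm above its underside; axes as clip_tab. Flat stop 12.5 mm behind; prongs 26 mm apart inside; lips 18 mm apart, 9 mm ahead; flared tips end 20 mm ahead. The lips touch the neck some 18 mm short of home; about 9 to 15 N springs them past it (lips half-way round 9 mm short), then the force drops and the prongs draw the clip home; beyond is the hard stop.
- turntable: Fixed wooden turntable, 240 mm across, top at 30 mm; origin on its axis at worktop level. Its steel spindle has a flat washer 92 mm across, above it the groove (neck 24 mm across, 11 mm high, open all round), above that a domed head 35 mm across, 13.5 mm high. The spindle's height is not reported: the washer's top is 35 to 53 mm above the worktop; feel for it.
- sugar_bowl: White lidded porcelain sugar bowl, 67 mm across, 74 mm high, standing on the far half of the turntable about 85 mm from its axis; origin under its centre. Leave alone.
- salt: Salt shaker with grey top, 44 mm across, 90 mm high, on the far half of the turntable about 87 mm from its axis; origin under its centre. Leave alone.
- cup: White tea cup, 82 mm across without its ear, 67 mm high, left of the clip on the worktop; origin under its centre. Leave alone.
- creamer: Small cream portion cup with gold lid, 48x39x19 mm, on the worktop behind; origin under its centre. Leave alone.
Things that resemble listed ones, but are neither listed nor needed, are in the scene too. There is more than one size of the part that bears clip_tab; the job needs the smallest.

How it is judged:
By the outcome, as a careful person would: the job done as asked, in the order asked, and still so for the second after the job is handed in, with the robot touching nothing.
It also fails if it takes over 51 s, if anything falls off the work surface, if the arm or the gripper's body presses on something with over 40 N, if the wrist force passes 120 N, or if a joint passes its speed limit or range.

### The arm

A 7-joint arm with a two-finger parallel gripper is mounted at the origin on a cart in front of the work surface, level with it; the furniture and walls round the work are solid. World frame = base frame: x ahead of the robot, y to its left, z up, the work surface at z = 0. Lengths are in mm, angles in rad, forces in N, time in s.
With the tool pointing down it reaches from about 425 to 950 mm from the base axis. Payload 4.7 kg.
Tool frame: the origin (TCP) lies midway between the tips of the shut fingers; the grasp point (between the pads) lies 19 mm behind it; z points along the fingers, y is the line along which they close (so a half turn about z gives the same grasp; the last joint's range is limited). The gripper opens to 85 mm and grips with 20 to 120 N. Pads are 22 mm wide; open, the fingers measure 114 mm over their backs; the gripper's body (76 mm by 85 mm) begins 54 mm behind the grasp point. The pads swing forward as they close: fully open they stand 13 mm farther back than shut.
Start: joints at [-1.291, 0.469, -0.049, 1.532, 0.024, 1.141, -0.082], TCP at [205.102, 643.103, 231.335] pointing down, gripper open.
Joint ranges: [-2.59, 2.59], [-0.33, 1.99], [-1.39, 1.29], [0.1, 2.45], [-1.04, 4.18], [0.21, 1.99], [-2.66, 2.66]. Speed limits (rad/s): [2.57, 2.57, 3.14, 3.14, 3.14, 3.14, 3.14].

### API

Orientations are given as a unit quaternion [x, y, z, w].
In Python, from rig import ctrl gives the robot as it stands.
- The arm moves only by the tool servo_tool, never from a script. Its argument "rows" is a list that holds one entry, the list of rows, each a list of 4 numbers: the shift along the tool's x, y, z in m, then the turn about the tool's z in degrees. In form: [[[dx, dy, dz, turn], ...]]. A call has exactly 5 rows; each row is the pose to reach, as a shift and turn from the pose commanded when the call began, along the tool's axes at that moment; what a row does not reach only later rows make up. A row lasts 1/10 s, in which the tool goes at most 50 mm and 8.59 degrees, less where a joint would pass 70% of its speed; a pose out of reach is approached as far as the arm can. A call with a gripper value outside its range is refused whole. "claw" is the opening, from 0 (shut) to 1 (fully open), set as the call begins (left out, the last holds). The fingers move at their own pace and stop on an object; "squeeze" is the grip in N (left out, the last holds). Time passes only in rows, so rows that repeat a pose let the fingers close, or fill a call up. It gives the time, the measured TCP pose, the force, the opening and the grip force at its end, in the units of the state.
- ctrl.read_state(): the state, without advancing time (a new reading comes with each control period).
- ctrl.snapshot(name): name is "scene" or "side" or "wrist"; returns a dict with "frame" (420x560x3 uint8, red, green, blue), "K" (3x3 intrinsics, pixels), "k1" (the pictures are not rectified: a ray, as slopes to the right and down, at radius r is drawn at 1 + k1 r^2 times it, then the intrinsics apply), "world_from_camera" (4x4, takes a point from camera to world coordinates); the wrist camera has in their place "T_tool_cam" (4x4, takes a point from camera to tool coordinates, whose origin is the TCP and whose axes are the flange's). Camera axes: x right, y down, z forward; pixel columns grow to the right and rows downward; lengths in mm; the calibration is good to about 2 mm. A picture is of the moment at which its call begins: read the wrist's pose just before it. There is no depth.
- ctrl.close_job(): hands the job in; it is judged then, once.
The state is a dict: "time": time; "joints": joint angles; "joint_velocities": joint speeds; "joint_torque": joint torques, N m; "position": TCP position; "eef_rot": TCP orientation; "force": force on the tool from outside, world axes, zero at the start; "torque": the same for the moment, N m; "gripper_width": opening from 0.0 (shut) to 1.0 (fully open); "gripper_force": force on a finger pad.
Only numpy, scipy, OpenCV 4.12 (cv2) and the standard library are available. Lean on these libraries where they do the work, as an engineer would, in place of code of your own. Each camera call takes 0.05 s, during which the arm holds its last target. There are 200 camera calls.

## Working session

There is one attempt and no reset: what is moved stays moved. The work goes in short steps, Python scripts to look and compute and a tool call to move; the robot and the scene stay as the last step left them, time stands still between calls to the robot, and variables do not carry over. Pictures are saved under pics/ and viewed, at most 10 in all, crops included, and the job is handed in when it is done.

Besides the shell and the picture viewer there is one more tool, called after "Request:" as name(argument=value, ...) on one line, values as JSON. servo_tool: Moves the arm, as the interface text tells. Its arguments: {"type":"object","properties":{"rows":{"type":"array","items":{"type":"array","items":{"type":"array","items":{"type":"number"}}}},"claw":{"type":"number"},"squeeze":{"type":"number"}},"required":["rows"]}

```bash
mkdir -p pics; cat > h.py <<'E'
import numpy as np, cv2, json
from scipy.spatial.transform import Rotation as R
from rig import ctrl
def shot(n,save=None):
    st=ctrl.read_state(); s=ctrl.snapshot(n)
    s={k:(np.array(v) if not np.isscalar(v) else v) for k,v in s.items()}
    if 'T_tool_cam' in s:
        T=np.eye(4);T[:3,:3]=R.from_quat(st['eef_rot']).as_matrix();T[:3,3]=st['position']
        s['W']=T@s['T_tool_cam']
    else: s['W']=s['world_from_camera']
    if save: cv2.imwrite('pics/'+save,s['frame'][:,:,::-1])
    return s
def ray(s,px):
    K=s['K'];p=np.array([(px[0]-K[0,2])/K[0,0],(px[1]-K[1,2])/K[1,1]]);u=p.copy()
    for _ in range(20): u=p/(1+s['k1']*(u@u))
    return s['W'][:3,3],s['W'][:3,:3]@np.array([*u,1])
def onz(s,px,z):
    o,d=ray(s,px);return o+d*(z-o[2])/d[2]
def proj(s,P):
    c=np.linalg.inv(s['W'])@np.array([*P,1]);u=c[:2]/c[2];u=u*(1+s['k1']*(u@u));K=s['K']
    return np.array([K[0,0]*u[0]+K[0,2],K[1,1]*u[1]+K[1,2]])
E
python3 - <<'E'
from h import *
import pickle
st=ctrl.read_state();print({k:np.round(v,3).tolist() for k,v in st.items()})
d={n:shot(n) for n in('scene','side','wrist')}
pickle.dump(d,open('d.pkl','wb'))
for n in d: print(n,d[n]['W'].round(3).tolist(),d[n]['K'].tolist(),d[n]['k1'])
cv2.imwrite('pics/a.png',np.hstack([cv2.resize(d[n]['frame'],(400,300)) for n in('scene','side')])[:,:,::-1])
cv2.imwrite('pics/scene.png',d['scene']['frame'][:,:,::-1]);cv2.imwrite('pics/side.png',d['side']['frame'][:,:,::-1])
E
```

```text
{'time': 0.0, 'joints': [-1.291, 0.469, -0.049, 1.534, 0.024, 1.141, -0.082], 'joint_velocities': [0.002, 0.002, -0.001, 0.0, 0.001, -0.001, -0.001], 'joint_torque': [0.0, -51.03, -0.046, -23.771, 0.011, 0.008, 0.0], 'position': [204.965, 642.503, 230.24], 'eef_rot': [0.154, 0.988, -0.001, -0.0], 'force': [0.024, -0.396, 0.395], 'torque': [-0.041, 0.025, 0.018], 'gripper_force': 0.0, 'gripper_width': 1.0}
scene [[0.913, -0.182, 0.366, 91.747], [-0.409, -0.408, 0.816, -918.473], [0.001, -0.895, -0.447, 618.22], [0.0, 0.0, 0.0, 1.0]] [[536.4207761274879, 0.0, 278.114182236331], [0.0, 536.4207761274879, 205.65351538874364], [0.0, 0.0, 1.0]] 0.061267970004831744
side [[-0.968, -0.133, 0.212, 371.711], [-0.25, 0.578, -0.777, 767.567], [-0.019, -0.805, -0.592, 545.959], [0.0, 0.0, 0.0, 1.0]] [[385.70273542237976, 0.0, 273.12534281126796], [0.0, 385.70273542237976, 210.61745330253183], [0.0, 0.0, 1.0]] 0.0005347939040685667
wrist [[0.303, 0.92, 0.247, 141.735], [0.953, -0.292, -0.081, 662.316], [-0.002, 0.259, -0.966, 373.166], [0.0, 0.0, 0.0, 1.0]] [[350.3095665088128, 0.0, 283.5115268278915], [0.0, 350.3095665088128, 209.47397897686972], [0.0, 0.0, 1.0]] -0.06889333404182135
```

View pics/scene.png

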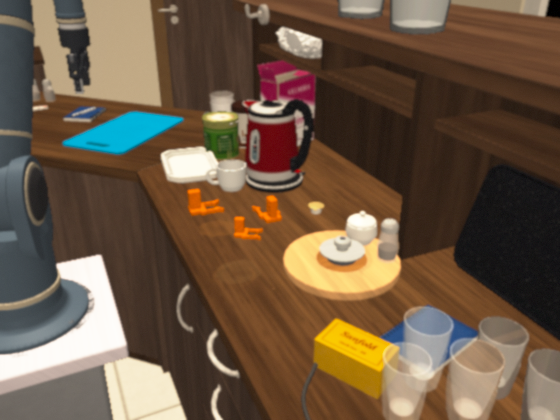

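View pics/side.png

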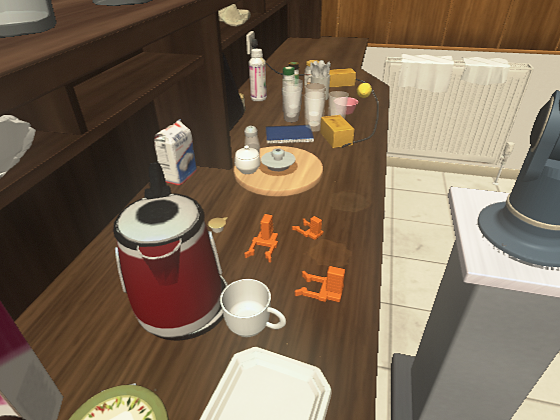

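Three orange clips: scene (203,203), (268,210), (245,229), which match side (322,285), (265,238), (310,228). I'll measure their sizes and enlarge them.

```bash
python3 - <<'E'
from h import *
import pickle
d=pickle.load(open('d.pkl','rb'))
for n in('scene','side'):
    s=d[n];hsv=cv2.cvtColor(s['frame'],cv2.COLOR_RGB2HSV)
    m=cv2.inRange(hsv,(4,190,110),(14,255,255))
    m=cv2.morphologyEx(m,cv2.MORPH_CLOSE,np.ones((3,3)))
    for c in cv2.findContours(m,0,2)[0]:
        if cv2.contourArea(c)<60: continue
        c=c[:,0]; i=c[:,1].argmin(); 
        print(n,cv2.boundingRect(c),cv2.contourArea(c),'bottom@0',onz(s,c[c[:,1].argmax()],0).round(),'L@8',onz(s,c[c[:,0].argmin()],8).round(),'R@8',onz(s,c[c[:,0].argmax()],8).round(),'top@44',onz(s,c[i],44).round())
a=d['scene']['frame'][180:250,180:290];b=d['side']['frame'][205:310,240:355]
cv2.imwrite('pics/crop.png',np.hstack([cv2.resize(a,(400,400*70//110),interpolation=2),]) [:,:,::-1])
A=cv2.resize(a,(400,255),interpolation=2);B=cv2.resize(b,(400,365),interpolation=2)
A=cv2.copyMakeBorder(A,0,110,0,0,0)
cv2.imwrite('pics/crop.png',np.hstack([A,B])[:,:,::-1])
E
```

```text
scene (233, 216, 31, 25) 438.0 bottom@0 [482.  70.   0.] L@8 [464. 180.   8.] R@8 [507.  95.   8.] top@44 [450. 122.  44.]
scene (251, 195, 32, 29) 470.0 bottom@0 [533. 137.   0.] L@8 [528. 222.   8.] R@8 [575. 136.   8.] top@44 [561. 196.  44.]
scene (186, 188, 39, 29) 629.0 bottom@0 [380. 245.   0.] L@8 [402. 377.   8.] R@8 [456. 224.   8.] top@44 [400. 313.  44.]
side (295, 266, 50, 36) 868.5 bottom@0 [409. 297.   0.] L@8 [463. 293.   8.] R@8 [381. 227.   8.] top@44 [409. 252.  44.]
side (292, 216, 31, 24) 322.5 bottom@0 [455. 132.   0.] L@8 [509. 108.   8.] R@8 [440. 117.   8.] top@44 [463. 109.  44.]
side (245, 214, 33, 48) 548.0 bottom@0 [532. 220.   0.] L@8 [585. 214.   8.] R@8 [529. 166.   8.] top@44 [566. 125.  44.]
```

View pics/crop.png

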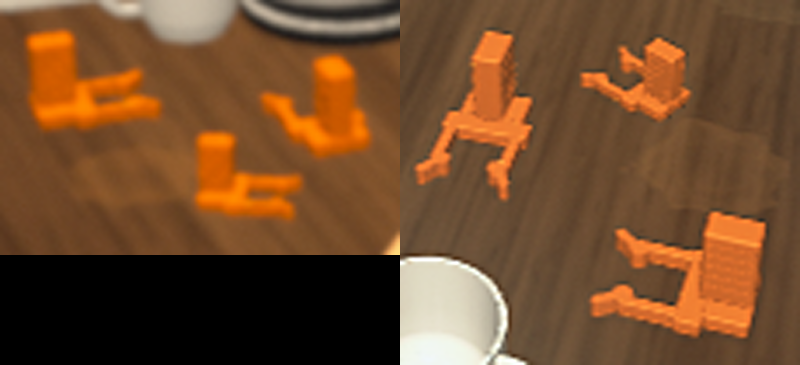

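The crop shows clip A (scene left / side lower right), clip B (scene right / side upper left) and clip C (scene lower middle / side upper right). C looks smallest. I'll triangulate the tab tops, which should be at 44 mm for the small one.

```bash
cat >> h.py <<'E'
def tri(s1,p1,s2,p2):
    o1,d1=ray(s1,p1);o2,d2=ray(s2,p2);t=np.linalg.lstsq(np.c_[d1,-d2],o2-o1,rcond=None)[0]
    a=o1+t[0]*d1;b=o2+t[1]*d2;return (a+b)/2,np.linalg.norm(a-b)
E
python3 - <<'E'
from h import *
import pickle
d=pickle.load(open('d.pkl','rb'));sc,sd=d['scene'],d['side']
for n,a,b in(('A',(194.3,190.2),(336.3,268.5)),('B',(272.1,197.3),(267,216.5)),('C',(239.7,218),(316.2,218.5)),('head',(343,238),(279,151))): print(n,*tri(sc,a,sd,b))
# prong tips
cs=lambda x,y:(180+x/3.636,180+y/3.636); cd=lambda x,y:(240+(x-400)/3.478,205+y/3.478)
for n,p,q in(('A',(600,305),(630,243)),('B',(428,172),(502,188)),('C',(590,80),(628,58))):
    P,Q=onz(sd,cd(*p),4),onz(sd,cd(*q),4);print(n,'tips',P.round(),Q.round(),np.linalg.norm(P-Q))
print('C scene tips',onz(sc,cs(292,210),4),onz(sc,cs(298,183),4),'C tab base scene',onz(sc,cs(203,205),4))
# turntable ellipse
for n,s in(('scene',sc),('side',sd)):
    hsv=cv2.cvtColor(s['frame'],cv2.COLOR_RGB2HSV);m=cv2.inRange(hsv,(10,80,150),(25,200,255))
    c=max(cv2.findContours(m,0,2)[0],key=cv2.contourArea);print(cv2.boundingRect(c))
    h=cv2.convexHull(c)[:,0];W=np.array([onz(s,p,30)[:2] for p in h])
    from scipy.optimize import least_squares
    r=least_squares(lambda v:np.hypot(*(W-v[:2]).T)-120,[*W.mean(0)],loss='soft_l1',f_scale=2);print(r.x,np.abs(r.fun).mean())
E
```

```text
A [395.49249739 268.38412549  57.41762479] 1.9205834387370821
B [554.43253473 150.36345079  58.44903794] 1.7184519259573856
C [456.30195148 112.1864544   41.66726533] 2.0853922596818877
head [ 594.3469855  -113.20573875   73.77204975] 5.254510741683991
A tips [458. 293.   4.] [451. 245.   4.] 48.54284204308569
B tips [578. 216.   4.] [532. 219.   4.] 46.25264340755298
C tips [503. 109.   4.] [483.  81.   4.] 34.154919963989585
C scene tips [490.56786504  70.09334005   4.        ] [507.38001936 100.69460227   4.        ] C tab base scene [441.65358852  98.86722752   4.        ]
(282, 228, 120, 73)
[ 582.73293285 -131.21251816] 6.36017972732494
(234, 146, 89, 50)
[590.67221456 -96.2865305 ] 5.609876726698984
```

C is the smallest: its tab top triangulates to 42 mm against 44 expected, and A and B come out near 58 mm. The tab is near (456,112), and the mouth heads about -32°. I'll move above it for a wrist view.

Request:
servo_tool(rows=[[[-0.03, -0.033, 0, 0], [-0.064, -0.07, 0, 0], [-0.096, -0.106, 0, 0], [-0.128, -0.141, 0, 0], [-0.16, -0.176, 0, 0]]])

```text
time: 0.65
position: [304.6, 424.7, 231.1]
eef_rot: [0.154, 0.988, -0.0, -0.0]
force: [0.6, 0.8, 0.8]
gripper_width: 1.002
gripper_force: 0.0
```

Request:
servo_tool(rows=[[[-0.032, -0.035, 0, 0], [-0.064, -0.07, 0, 0], [-0.096, -0.106, 0, 0], [-0.128, -0.141, 0, 0], [-0.16, -0.176, 0, 0]]])

```text
time: 1.15
position: [403.3, 208.5, 231.4]
eef_rot: [0.154, 0.988, 0.0, 0.0]
force: [1.4, -1.0, -0.7]
gripper_width: 0.997
gripper_force: 0.0
```

Request:
servo_tool(rows=[[[-0.025, -0.03, 0.01, 4], [-0.05, -0.055, 0.02, 8], [-0.061, -0.069, 0.03, 14], [-0.061, -0.069, 0.03, 14], [-0.061, -0.069, 0.03, 14]]])

```text
time: 1.65
position: [439.8, 126.8, 201.3]
eef_rot: [0.272, 0.962, 0.0, -0.0]
force: [-1.3, 0.5, 0.2]
gripper_width: 0.997
gripper_force: 0.0
```

```bash
python3 - <<'E'
from h import *
import pickle
st=ctrl.read_state();print(st['time'],np.round(st['position'],1),np.round(st['eef_rot'],3),np.round(st['joints'],2),st['force'])
s=shot('wrist','w1.png');pickle.dump(s,open('w1.pkl','wb'))
hsv=cv2.cvtColor(s['frame'],cv2.COLOR_RGB2HSV)
m=cv2.inRange(hsv,(4,190,90),(14,255,255))
for c in cv2.findContours(m,0,2)[0]:
    if cv2.contourArea(c)>60: print(cv2.boundingRect(c))
print(proj(s,(456,112,44)),proj(s,(592,-110,65)))
E
```

```text
1.65 [439.8 126.8 201.3] [ 0.272  0.962  0.    -0.   ] [-0.61  0.14  0.27  2.08 -0.05  0.93  0.7 ] [-1.28865863  0.53986918  0.15814394]
(395, 247, 38, 16)
(342, 209, 72, 91)
(266, 192, 31, 34)
(388, 76, 60, 41)
(367, 54, 30, 87)
(379, 30, 57, 61)
[279.90729602 217.11369089] [167.71777783 435.30941715]
```

View pics/w1.png

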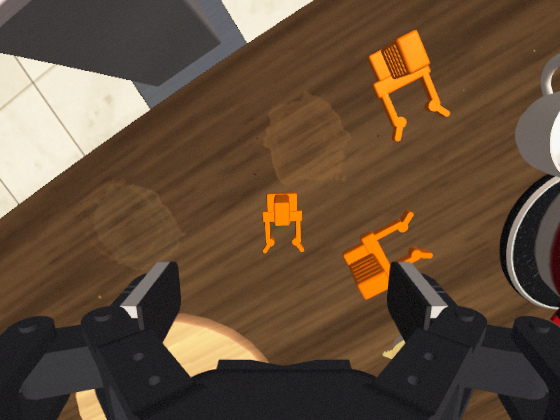

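The picture shows C at (282,220), well clear of A (410,80) and B (390,255), with its prongs pointing image-down. I'll enlarge it for the exact tab position and heading.

```bash
python3 - <<'E'
from h import *
import pickle
s=pickle.load(open('w1.pkl','rb'))
cv2.imwrite('pics/w1c.png',cv2.resize(s['frame'][182:262,245:325],(640,600)[:1]*2 if 0 else (600,600),interpolation=cv2.INTER_CUBIC)[:,:,::-1])
E
```

```text
(no output)
```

View pics/w1c.png

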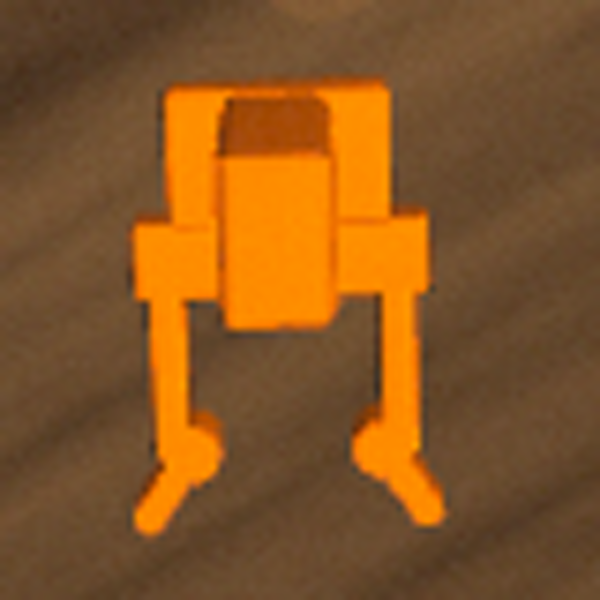

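The crop shows C cleanly: tab top centre at about (278,240), prong tips at (150,525) and (430,515), and plate back corners at (165,88) and (390,82), all in crop pixels.

```bash
python3 - <<'E'
from h import *
import pickle
s=pickle.load(open('w1.pkl','rb'));f=lambda x,y:(245+x/7.5,182+y/7.5)
q=[onz(s,f(*p),44) for p in((217,155),(332,155),(336,327),(224,327))]
c=np.mean(q,0);print('tab',c,'w',np.linalg.norm(q[0]-q[1]),'l',np.linalg.norm(q[1]-q[2]))
a=lambda v:np.degrees(np.arctan2(v[1],v[0]))
print('ang tab',a(q[2]+q[3]-q[0]-q[1]))
t=[onz(s,f(*p),8) for p in((150,525),(430,515),(165,88),(390,82))]
print('tips',t,'ang',a(t[0]+t[1]-t[2]-t[3]),'ycross',a(t[1]-t[0])-90,a(t[3]-t[2])-90)
st=ctrl.read_state();M=R.from_quat(st['eef_rot']).as_matrix();print(M.round(3),'-x ang',a(-M[:,0]))
print('tool shift',M.T@(c-np.array(st['position'])))
E
```

```text
tab [454.69080526 114.96682698  44.        ] w 13.52873836595457 l 21.218360015967267
ang tab -29.862328209845842
tips [array([488.48533908,  73.46557742,   8.        ]), array([507.30147533, 106.9192228 ,   8.        ]), array([437.76568329, 107.92742388,   8.        ]), array([452.48888411, 133.4371329 ,   8.        ])] ang -30.020634350636037 ycross -29.355750835629202 -29.991852017871587
[[-0.853  0.523  0.   ]
 [ 0.523  0.853  0.001]
 [ 0.     0.001 -1.   ]] -x ang -31.50915044078946
tool shift [-19.21668736  -3.03339267 157.52848701]
```

Request:
servo_tool(rows=[[[-0.009, -0.0015, 0.035, -0.8], [-0.017, -0.003, 0.075, -1.6], [-0.017, -0.003, 0.115, -1.6], [-0.017, -0.003, 0.15, -1.6], [-0.017, -0.003, 0.165, -1.6]]])

```text
time: 2.2
position: [451.1, 116.3, 33.9]
eef_rot: [0.257, 0.966, -0.001, -0.002]
force: [-0.2, -1.0, 1.0]
gripper_width: 1.003
gripper_force: 0.0
```

Request:
servo_tool(rows=[[[0, 0, 0.015, 0], [0, 0, 0.026, 0], [0, 0, 0.026, 0], [0, 0, 0.026, 0], [0, 0, 0.026, 0]]])

```text
time: 2.7
position: [453.7, 115.3, 11.1]
eef_rot: [0.259, 0.966, 0.001, 0.001]
force: [-0.7, 0.3, 0.9]
gripper_width: 1.0
gripper_force: 0.0
```

Request:
servo_tool(rows=[[[0, 0, 0, 0], [0, 0, 0, 0], [0, 0, 0, 0], [0, 0, 0, 0], [0, 0, 0, 0]]], claw=0, squeeze=60)

```text
time: 3.2
position: [453.2, 114.8, 10.5]
eef_rot: [0.26, 0.966, 0.0, 0.0]
force: [-4.4, -2.1, 13.0]
gripper_width: 0.156
gripper_force: 58.6
```

Request:
servo_tool(rows=[[[0, 0, 0, 0], [0, 0, 0, 0], [0, 0, 0, 0], [0, 0, 0, 0], [0, 0, 0, 0]]])

```text
time: 3.7
position: [453.3, 114.9, 10.5]
eef_rot: [0.26, 0.966, 0.0, 0.0]
force: [-0.5, 0.2, 5.1]
gripper_width: 0.154
gripper_force: 58.9
```

Request:
servo_tool(rows=[[[0, 0, -0.03, 0], [0, 0, -0.07, 0], [0, 0, -0.11, 0], [-0.02, -0.01, -0.15, 0], [-0.05, -0.024, -0.19, 0]]])

```text
time: 4.2
position: [482.5, 70.7, 200.0]
eef_rot: [0.258, 0.966, 0.0, -0.001]
force: [1.6, 0.6, -0.8]
gripper_width: 0.158
gripper_force: 58.4
```

Request:
servo_tool(rows=[[[-0.042, -0.02, 0, 0], [-0.085, -0.04, 0, 0], [-0.128, -0.06, 0, 0], [-0.17, -0.08, 0, 0], [-0.19, -0.09, 0, 0]]])

```text
time: 4.7
position: [603.7, -107.9, 198.0]
eef_rot: [0.262, 0.965, -0.001, 0.0]
force: [-0.6, 0.5, -0.6]
gripper_width: 0.155
gripper_force: 58.5
```

Request:
servo_tool(rows=[[[-0.014, -0.006, 0, 0], [-0.027, -0.012, 0, 0], [-0.027, -0.012, 0, 0], [-0.027, -0.012, 0, 0], [-0.027, -0.012, 0, 0]]])

```text
time: 5.2
position: [619.7, -125.4, 198.7]
eef_rot: [0.259, 0.966, 0.001, -0.0]
force: [0.1, -0.1, 0.2]
gripper_width: 0.152
gripper_force: 58.5
```

```bash
python3 - <<'E'
from h import *
import pickle
st=ctrl.read_state();print(st['time'],np.round(st['position'],1),np.round(st['eef_rot'],3),np.round(st['joints'],2),st['force'],st['gripper_width'])
s=shot('wrist','w2.png');pickle.dump(s,open('w2.pkl','wb'))
d=pickle.load(open('d.pkl','rb'))
print('bowl',onz(d['scene'],(361,244),30),onz(d['side'],(247,172),30),'salt',onz(d['scene'],(389,258),30),onz(d['side'],(251,148),30))
print(proj(s,(592,-110,65)))
E
```

```text
5.2 [ 619.7 -125.4  198.7] [ 0.259  0.966  0.001 -0.   ] [-0.16  0.44  0.4   1.7  -0.2   1.04  1.35] [ 0.06201841 -0.10702379  0.18223064] 0.15233946975908244
bowl [660.75537386 -84.25003348  30.        ] [665.82869662 -59.24936436  30.        ] salt [ 683.01275652 -155.41765023   30.        ] [ 695.75926097 -192.01444296   30.        ]
[283.90837706 160.74195073]
```

View pics/w2.png

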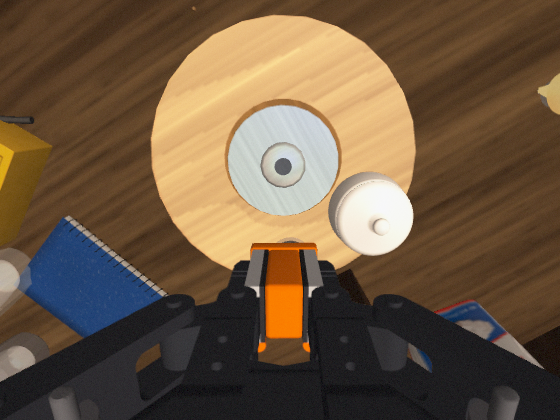

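The picture shows the turntable, washer centred near (284,160), head at (284,166) and bowl at (372,213). The salt is hidden ahead under the gripper. The clip is held straight at (285,290).

```bash
python3 - <<'E'
from h import *
import pickle
from scipy.optimize import least_squares
s=pickle.load(open('w2.pkl','rb'));f=s['frame'];hsv=cv2.cvtColor(f,cv2.COLOR_RGB2HSV)
wood=cv2.inRange(hsv,(10,70,140),(25,200,255)); 
def radial(c,r0,r1,test,n=120):
    P=[]
    for a in np.linspace(0,2*np.pi,n,endpoint=False):
        for r in np.arange(r0,r1,.5):
            x,y=c[0]+r*np.cos(a),c[1]+r*np.sin(a)
            if y>225 or (x>325 and y>165):break
            if test(f[int(y+.5),int(x+.5)].astype(int)):P.append((x,y));break
    return P
rim=radial((284,145),118,150,lambda p:p[0]<150)
was=radial((284,160),35,75,lambda p:p[0]-p[2]>35)
def fit(P,z,r=None):
    W=np.array([onz(s,p,z)[:2] for p in P])
    g=lambda v:np.hypot(*(W-v[:2]).T)-v[2]
    o=least_squares(g,[*W.mean(0),50],loss='soft_l1',f_scale=1);return o.x,np.abs(o.fun).mean()
print(len(rim),fit(rim,30));
for z in(35,44,53):print(z,len(was),fit(was,z))
for z in(60,68,76):
    print(z,'head top dot',onz(s,(283.5,166.5),z))
g=lambda v:np.array([onz(s,(410,213),v)])
print('bowl knob',onz(s,(381,227),104),'bowl rim',onz(s,(372,213),75))
st=ctrl.read_state();print(R.from_quat(st['eef_rot']).as_matrix().round(4),np.degrees(2*np.arctan2(.259,.966)))
# tab position in tool frame
M=s['W']
E
```

```text
75 (array([ 593.62123545, -112.1343688 ,  118.36492714]), np.float64(0.3072022383190267))
35 108 (array([ 595.42704602, -113.1291394 ,   48.54887258]), np.float64(0.22679928121404))
44 108 (array([ 594.45170758, -112.54581688,   47.12360908]), np.float64(0.22014901647999727))
53 108 (array([ 593.47636012, -111.96249287,   45.69835088]), np.float64(0.2134980009707047))
60 head top dot [ 596.40037093 -112.90620388   60.        ]
68 head top dot [ 595.42866878 -112.3479966    68.        ]
76 head top dot [ 594.45696663 -111.78978932   76.        ]
bowl knob [663.36937641 -70.97260157 104.        ] bowl rim [661.5744052  -69.42011641  75.        ]
[[-8.662e-01  4.997e-01 -4.000e-04]
 [ 4.997e-01  8.662e-01  1.100e-03]
 [ 9.000e-04  7.000e-04 -1.000e+00]] 30.017827353317372
```

```bash
python3 - <<'E'
from h import *
import pickle
s=pickle.load(open('w2.pkl','rb'));f=s['frame'];hsv=cv2.cvtColor(f,cv2.COLOR_RGB2HSV)
m=cv2.inRange(hsv,(4,190,90),(14,255,255))
for y in range(240,356,8): 
    x=np.where(m[y,230:340])[0]+230
    if len(x):print(y,x.min(),x.max(),f[y,284],end=' | ')
M=np.array([[-.8662,.4997,0],[.4997,.8662,0],[0,0,-1]]);tcp=np.array([619.7,-125.4,198.7])
for px in((284.5,275),(284.5,320),(262,347),(308,347)):
  for z in(34,-2): print(px,z,(M.T@(onz(s,px,198.7+z)-tcp)).round(1))
print('spindle',M.T@(np.array([594,-112.3,50])-tcp))
E
```

```text
248 251 316 [244 118   0] | 256 269 299 [150  69  11] | 264 268 300 [149  66   0] | 272 267 300 [154  67  13] | 280 266 301 [155  69   3] | 288 265 302 [247 120   0] | 296 265 302 [251 129   0] | 304 265 302 [250 127   0] | 312 265 302 [250 128   0] | 320 266 302 [250 124   0] | 328 266 302 [250 126   0] | 336 266 301 [247 120   0] | 344 259 308 [95 68 43] | 352 258 259 [96 68 38] | (284.5, 275) 34 [ 13.7  -0.5 -34. ]
(284.5, 275) -2 [-3.5 -0.4  2. ]
(284.5, 320) 34 [ -3.8  -0.5 -34. ]
(284.5, 320) -2 [-26.8  -0.3   2. ]
(262, 347) 34 [-15.1  -8.7 -34. ]
(262, 347) -2 [-41.8 -11.2   2. ]
(308, 347) 34 [-15.1   8.1 -34. ]
(308, 347) -2 [-41.8  11.1   2. ]
spindle [ 28.80741  -1.49507 148.7    ]
```

Request:
servo_tool(rows=[[[0.03, 0, 0, 0], [0.068, 0, 0, 0], [0.103, -0.0006, 0, 0], [0.103, -0.0006, 0.03, 0], [0.103, -0.0006, 0.07, 0]]])

```text
time: 5.75
position: [531.9, -74.3, 130.7]
eef_rot: [0.258, 0.966, 0.002, 0.003]
force: [1.1, 0.1, -1.4]
gripper_width: 0.151
gripper_force: 58.5
```

Request:
servo_tool(rows=[[[0, 0, 0.03, 0], [0, 0, 0.05, 0], [0, 0, 0.056, 0], [0, 0, 0.056, 0], [0, 0, 0.056, 0]]])

```text
time: 6.25
position: [531.6, -75.9, 73.9]
eef_rot: [0.259, 0.966, 0.0, 0.001]
force: [-0.1, -0.2, -0.2]
gripper_width: 0.153
gripper_force: 58.5
```

```bash
python3 - <<'E'
from h import *
st=ctrl.read_state();print(st['time'],np.round(st['position'],2),np.round(st['eef_rot'],4),np.round(st['force'],2),np.round(st['torque'],2))
s=shot('side','s3.png');t=shot('scene')
cv2.imwrite('pics/s3.png',np.hstack([cv2.resize(s['frame'][110:220,220:366],(400,301),interpolation=2),cv2.resize(t['frame'][200:302,270:406],(400,301),interpolation=2)])[:,:,::-1])
E
```

```text
6.25 [531.63 -75.88  73.93] [2.594e-01 9.658e-01 3.000e-04 1.000e-03] [-0.09 -0.17 -0.24] [ 0.02 -0.01 -0.08]
```

View pics/s3.png

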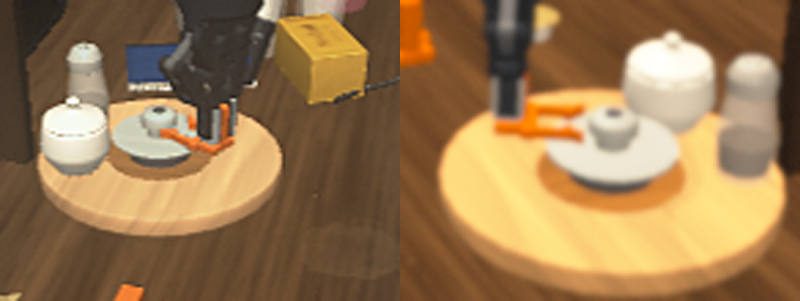

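Request:
servo_tool(rows=[[[0.002, 0, 0.003, 0], [0.002, 0, 0.006, 0], [0.002, 0, 0.007, 0], [0.002, 0, 0.007, 0], [0.002, 0, 0.007, 0]]])

```text
time: 6.85
position: [529.0, -75.1, 65.8]
eef_rot: [0.26, 0.966, -0.0, -0.0]
force: [0.2, 0.1, 0.2]
gripper_width: 0.152
gripper_force: 58.5
```

Request:
servo_tool(rows=[[[0, 0, 0.0005, 0], [0, 0, 0.001, 0], [0, 0, 0.0015, 0], [0, 0, 0.002, 0], [0, 0, 0.002, 0]]])

```text
time: 7.35
position: [529.0, -75.0, 63.7]
eef_rot: [0.26, 0.966, 0.0, -0.0]
force: [-0.7, 0.5, -0.8]
gripper_width: 0.153
gripper_force: 58.5
```

Request:
servo_tool(rows=[[[0, 0, 0.0005, 0], [0, 0, 0.001, 0], [0, 0, 0.0015, 0], [0, 0, 0.002, 0], [0, 0, 0.002, 0]]])

```text
time: 7.85
position: [529.0, -74.9, 62.6]
eef_rot: [0.26, 0.966, 0.0, -0.0]
force: [-2.6, 0.6, 7.5]
gripper_width: 0.161
gripper_force: 59.7
```

Contact came at TCP z ≈ 62.7, so the washer top is about 52 mm, within the range given. I'll ease off slightly and slide in.

Request:
servo_tool(rows=[[[0, 0, -0.0006, 0], [0, 0, -0.0006, 0], [-0.003, 0, -0.0006, 0], [-0.006, 0, -0.0006, 0], [-0.009, 0, -0.0006, 0]]])

```text
time: 8.35
position: [536.1, -78.7, 62.7]
eef_rot: [0.259, 0.966, 0.001, -0.001]
force: [-5.4, 2.3, 7.8]
gripper_width: 0.156
gripper_force: 59.7
```

Request:
servo_tool(rows=[[[-0.003, 0, 0, 0], [-0.006, 0, 0, 0], [-0.008, 0, 0, 0], [-0.01, 0, 0, 0], [-0.01, 0, 0, 0]]])

```text
time: 8.85
position: [545.1, -83.9, 62.8]
eef_rot: [0.259, 0.966, 0.0, -0.001]
force: [-3.7, 2.6, 7.2]
gripper_width: 0.154
gripper_force: 59.4
```

Request:
servo_tool(rows=[[[-0.001, 0, -0.0004, 0], [-0.002, 0, -0.0004, 0], [-0.003, 0, -0.0004, 0], [-0.004, 0, -0.0004, 0], [-0.005, 0, -0.0004, 0]]])

```text
time: 9.35
position: [549.5, -86.8, 62.8]
eef_rot: [0.26, 0.966, 0.0, -0.001]
force: [-4.7, 2.2, 7.3]
gripper_width: 0.159
gripper_force: 59.4
```

Request:
servo_tool(rows=[[[-0.0006, 0, 0, 0], [-0.0012, 0, 0, 0], [-0.0018, 0, 0, 0], [-0.0024, 0, 0, 0], [-0.003, 0, 0, 0]]])

```text
time: 9.85
position: [549.8, -86.9, 62.8]
eef_rot: [0.259, 0.966, 0.001, -0.003]
force: [-9.4, 5.1, 13.0]
gripper_width: 0.155
gripper_force: 60.3
```

Request:
servo_tool(rows=[[[-0.0006, 0, 0, 0], [-0.0012, 0, 0, 0], [-0.0018, 0, 0, 0], [-0.0024, 0, 0, 0], [-0.003, 0, 0, 0]]])

```text
time: 10.35
position: [551.3, -87.2, 62.9]
eef_rot: [0.259, 0.966, 0.001, -0.005]
force: [-13.1, 6.5, 17.4]
gripper_width: 0.157
gripper_force: 60.9
```

Request:
servo_tool(rows=[[[0, 0, -0.0005, 0], [0, 0, -0.001, 0], [0, 0, -0.001, 0], [-0.0005, 0, -0.001, 0], [-0.001, 0, -0.001, 0]]])

```text
time: 10.85
position: [551.6, -87.4, 63.0]
eef_rot: [0.259, 0.966, 0.001, -0.006]
force: [-12.2, 7.1, 10.3]
gripper_width: 0.152
gripper_force: 60.1
```

Request:
servo_tool(rows=[[[-0.0004, 0, -0.0004, 0], [-0.0008, 0, -0.0006, 0], [-0.0012, 0, -0.0006, 0], [-0.0016, 0, -0.0006, 0], [-0.002, 0, -0.0006, 0]]])

```text
time: 11.35
position: [552.4, -87.9, 63.2]
eef_rot: [0.259, 0.966, 0.001, -0.007]
force: [-11.6, 8.4, 9.1]
gripper_width: 0.155
gripper_force: 59.9
```

Request:
servo_tool(rows=[[[-0.0004, 0, 0, 0], [-0.0008, 0, 0, 0], [-0.0012, 0, 0, 0], [-0.0016, 0, 0, 0], [-0.002, 0, 0, 0]]])

```text
time: 11.85
position: [553.7, -88.6, 63.2]
eef_rot: [0.259, 0.966, 0.001, -0.007]
force: [-12.2, 7.9, 10.7]
gripper_width: 0.157
gripper_force: 60.1
```

Request:
servo_tool(rows=[[[-0.0005, 0, -0.0003, 0], [-0.001, 0, -0.0003, 0], [-0.0015, 0, -0.0003, 0], [-0.002, 0, -0.0003, 0], [-0.0025, 0, -0.0003, 0]]])

```text
time: 12.35
position: [555.0, -89.4, 63.3]
eef_rot: [0.258, 0.966, 0.002, -0.008]
force: [-11.4, 8.0, 9.4]
gripper_width: 0.151
gripper_force: 60.2
```

Request:
servo_tool(rows=[[[-0.0005, 0, 0, 0], [-0.001, 0, 0, 0], [-0.0015, 0, 0, 0], [-0.002, 0, 0, 0], [-0.0025, 0, 0, 0]]])

```text
time: 12.85
position: [560.4, -92.5, 63.3]
eef_rot: [0.259, 0.966, 0.001, -0.004]
force: [-4.7, 4.6, 0.9]
gripper_width: 0.153
gripper_force: 58.8
```

Request:
servo_tool(rows=[[[-0.0005, 0, 0, 0], [-0.001, 0, 0, 0], [-0.0015, 0, 0, 0], [-0.002, 0, 0, 0], [-0.0025, 0, 0, 0]]])

```text
time: 13.35
position: [566.7, -96.7, 65.0]
eef_rot: [0.26, 0.966, 0.0, 0.001]
force: [0.8, 1.9, -0.1]
gripper_width: 0.154
gripper_force: 58.5
```

It snapped past: force dropped, and the seat is about at home. I'll lower the clip back onto the washer and push to feel the hard stop.

Request:
servo_tool(rows=[[[0, 0, 0.0007, 0], [0, 0, 0.0014, 0], [0, 0, 0.002, 0], [0, 0, 0.002, 0], [0, 0, 0.002, 0]]])

```text
time: 13.85
position: [566.4, -96.7, 62.9]
eef_rot: [0.26, 0.966, -0.0, 0.001]
force: [2.7, 1.1, -1.2]
gripper_width: 0.149
gripper_force: 58.5
```

Request:
servo_tool(rows=[[[-0.0004, 0, 0, 0], [-0.0008, 0, 0, 0], [-0.0012, 0, 0, 0], [-0.0016, 0, 0, 0], [-0.002, 0, 0, 0]]])

```text
time: 14.35
position: [566.6, -96.8, 62.8]
eef_rot: [0.26, 0.966, 0.0, -0.001]
force: [-2.0, 0.6, 5.7]
gripper_width: 0.148
gripper_force: 59.4
```

Request:
servo_tool(rows=[[[-0.0006, 0, -0.0002, 0], [-0.0012, 0, -0.0004, 0], [-0.0018, 0, -0.0004, 0], [-0.0024, 0, -0.0004, 0], [-0.003, 0, -0.0004, 0]]])

```text
time: 14.85
position: [566.7, -96.8, 62.9]
eef_rot: [0.259, 0.966, 0.001, -0.004]
force: [-6.9, 5.4, 11.7]
gripper_width: 0.153
gripper_force: 60.0
```

```bash
python3 - <<'E'
from h import *
st=ctrl.read_state();print(st['time'],np.round(st['position'],2),np.round(st['force'],2),np.round(st['torque'],2))
s=shot('side');t=shot('scene')
cv2.imwrite('pics/s4.png',np.hstack([cv2.resize(s['frame'][130:185,240:313],(400,301),interpolation=2),cv2.resize(t['frame'][215:275,300:380],(400,301),interpolation=2)])[:,:,::-1])
E
```

```text
14.85 [566.74 -96.81  62.9 ] [-6.9   5.37 11.68] [1.13 1.48 0.03]
```

View pics/s4.png

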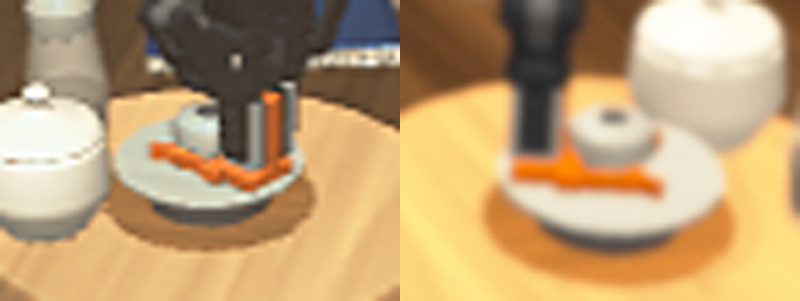

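The stop is hard: no advance under a further 3 mm of command, and both prongs are past the neck in both views. I'll unload, open and retreat.

Request:
servo_tool(rows=[[[0.001, 0, 0, 0], [0.002, 0, -0.0003, 0], [0.0032, 0, -0.0006, 0], [0.0036, 0, -0.0006, 0], [0.0036, 0, -0.0006, 0]]])

```text
time: 15.45
position: [566.6, -96.9, 63.2]
eef_rot: [0.26, 0.966, -0.0, -0.001]
force: [0.4, 1.9, -1.9]
gripper_width: 0.158
gripper_force: 58.4
```

Request:
servo_tool(rows=[[[0, 0, 0, 0], [0, 0, 0, 0], [0, 0, 0, 0], [0, 0, 0, 0], [0, 0, 0, 0]]], claw=0.6)

```text
time: 15.95
position: [567.1, -97.2, 63.8]
eef_rot: [0.26, 0.966, -0.0, 0.0]
force: [0.0, -0.6, -0.6]
gripper_width: 0.602
gripper_force: 0.0
```

Request:
servo_tool(rows=[[[0, 0, -0.01, 0], [0, 0, -0.035, 0], [0, 0, -0.07, 0], [0, 0, -0.11, 0], [0, 0, -0.14, 0]]])

```text
time: 16.45
position: [567.6, -97.4, 206.9]
eef_rot: [0.26, 0.966, 0.0, 0.002]
force: [0.5, -0.1, -0.2]
gripper_width: 0.602
gripper_force: 0.0
```

Request:
servo_tool(rows=[[[0, 0, 0, 0], [-0.01, 0, 0, 0], [-0.03, 0, 0, 0], [-0.05, 0, 0, 0], [-0.05, 0, 0, 0]]])

```text
time: 16.95
position: [611.3, -123.7, 202.0]
eef_rot: [0.26, 0.966, -0.001, -0.001]
force: [0.3, 0.5, 0.2]
gripper_width: 0.602
gripper_force: 0.0
```

```bash
python3 - <<'E'
from h import *
st=ctrl.read_state();print(st['time'],np.round(st['position'],2),np.round(st['force'],2))
w=shot('wrist');t=shot('scene')
print(proj(w,(594,-112,60)))
c=proj(w,(594,-112,60)).astype(int);x0,y0=max(c[0]-75,0),max(c[1]-75,0)
cv2.imwrite('pics/f.png',np.hstack([cv2.resize(w['frame'][y0:y0+150,x0:x0+150],(400,400),interpolation=2),cv2.resize(t['frame'][200:300,285:385],(400,400),interpolation=2)])[:,:,::-1])
E
```

```text
16.95 [ 611.34 -123.7   202.05] [0.26 0.45 0.24]
[286.6889561  172.65856077]
```

View pics/f.png

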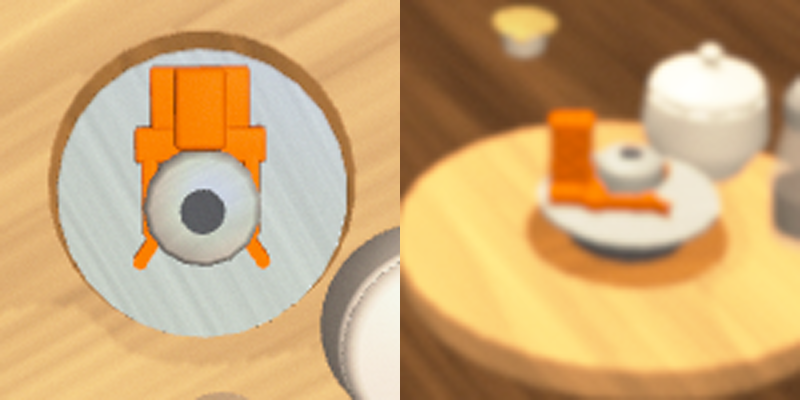

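The clip is home: the plate meets the head, both tips stick out beyond it symmetrically, and it lies flat on the washer. The gripper is clear, so I'm handing in.

```bash
python3 -c "
from rig import ctrl
print(ctrl.close_job())"
```

```text
the job is handed in; nothing more can be done
None
```

The smallest orange clip is snapped home round the spindle, flat on its washer, and released; the job is handed in (17 s; readings showed at most about 23 N on the clip, and I didn't touch the bowl, salt, cup or creamer).

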